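# Uncouple the cart tongue from its ball mount

### The job

The tongue of a small shop-cart hitch sits coupled on the ball mount after gauging. Pull the latch knob sideways against its spring, away from the tongue, until the tongue's nose springs up; let the latch go back, then lift the tongue off the ball and finish holding it in the gripper, roughly level, right above the mount with its socket at least 10 cm above the ball, so that the socket can be inspected. Leave the ring gauge, hex key and stepped shaft beside the mount where they lie.

Things in the scene. Friction and masses are not known exactly. Their poses are not given: they have to be found in the camera images.
- mount: Fixed aluminium ball mount, origin on the bench under the ball centre; x along the coupled tongue toward its nose, y toward the latch knob, z up. Plate 12 mm thick, x -158 to +64 mm, 62 mm wide, with a wing to y = +91 mm under the latch. A black vee block (top 64 mm above the bench, 92 mm wide, 34 mm thick, at x = -125 mm) carries the tongue's round tail.
- ball (a point): Centre of the 25 mm steel ball of the mount, 49 mm above the bench, directly above the mount's origin; axes as the mount's. At x = +30 mm from it a sprung ejector pad (20 mm wide, 15 mm stroke, 5 to 7 N) presses up under the tongue's nose.
- latch_knob (a point): On the axis of the upright black latch knob, 87 mm above the bench; knob 16 mm across, from 70 to 102 mm above the bench, on a 10 mm stem on the flat latch bolt. At home it is at x = 42, y = 64 mm of the mount and moves with the latch. The bolt's guide toward the tongue is 65 mm high and leaves 24 mm free beside the knob; nothing taller is near.
- latch (a joint): Latch travel (m) along the mount's +y: 0 = home, bolt over the tongue's nose, holding it down; 0.016 = fully drawn (stop). From about 0.011 on the nose is free. The spring pulls home with about 4 N at 0 and 9 N at 0.016; friction under the bolt may add 2 to 4 N while it holds the nose.
- tongue: Loose tongue, about 0.4 kg: dark coupler head 48 mm across with the socket over the ball, grey square shank 24 x 24 mm from x = -17 to -95 mm, round tail 22 mm across to x = -153 mm. Origin: socket centre (at the ball centre while coupled); x to the nose, z up. Latch drawn: it springs up in 0.3 s, 12 mm at the ball, 8 mm at the shank, tilting 0.09 rad, and stays up.
- grip (a point): Point on the axis of the tongue's square shank at x = -45 mm of the tongue, 4 mm behind its centre of mass: grip the shank here across its 24 mm width (along y). 49 mm above the bench while coupled; the mount plate below is 12 mm high.
- nose (a point): Front end of the tongue's flat nose (16 mm wide, 6 mm thick), on the tongue's axis, 52 mm ahead of the socket centre; it springs up about 17 mm when the latch is drawn, and the latch then goes home beneath it.
- ring_gauge_b: Bystander: steel ring gauge, 58 mm across, 18 mm high, lying beside the mount. Origin: centre of its underside.
- hex_key_b: Bystander: small dark hex key, 33 x 88 x 5 mm, lying on the bench. Origin: centre of its underside.
- step_shaft_b: Bystander: stepped steel shaft, 22 mm thick, 101 mm long along its y, lying on the bench. Origin: centre of its underside.

How it is judged:
By the outcome, as a careful person would: the job done as asked, in the order asked, and still so for the second after the job is handed in, while the arm keeps its last pose, push and grip.
It also fails if it takes over 53 s, if anything falls off the work surface, if the arm or the gripper's body presses on something with over 40 N, if the wrist force passes 120 N, or if a joint passes its speed limit or range.

### The arm

A 6-joint arm with a two-finger parallel gripper is mounted at the origin on a cart in front of the work surface, level with it; the furniture and walls round the work are solid. World frame = base frame: x ahead of the robot, y to its left, z up, the work surface at z = 0. Lengths are in m, angles in rad, forces in N, time in s.
With the tool pointing down it reaches from about 0.325 to 0.775 m from the base axis. Payload 5.5 kg.
Tool frame: the origin (TCP) lies on the mounting face of the last link; the fingertips stand 182 mm ahead of it and the grasp point (between the pads) lies 163 mm ahead of it; z points along the fingers, y is the direction in which the jaws open and shut (so a half turn about z gives the same grasp; the last joint's range is limited). The gripper opens to 88 mm and grips with 3 to 60 N. Pads are 20 mm wide; open, the fingers measure 115 mm over their backs; the gripper's body (75 mm by 178 mm) begins 61 mm behind the grasp point.
Start: joints at [1.117, 0.091, 1.231, -0, 1.82, -0.057], TCP at [0.232, 0.553, 0.405] pointing down, gripper open.
Joint ranges: [-2.87, 2.87], [-0.86, 2.18], [0.17, 2.46], [-1.51, 4.65], [0.06, 2.69], [-2.65, 2.65]. Speed limits (rad/s): [2.57, 2.57, 3.01, 3.14, 3.14, 3.14].

### API

Orientations are given as a 3x3 rotation matrix whose columns are the frame's x, y, z axes.
In Python, from plant import state, grab_frame, camera_model, finish_job gives the robot as it stands.
- The arm moves only by the tool apply_moves, never from a script. Its argument "steps" is a list of rows, each an object with "xyz": the shift along the tool's x, y, z in units of 0.2 m (1.0 is 0.2 m), a list of three; "twist": the turn, a rotation vector about the tool's x, y, z in units of 360 degrees (1.0 is 360 degrees), a list of three; "gripper": the gripper's target within -1 to 1 (fully open at 1, half-way at 0, shut at -1). In form: [{"xyz": [x, y, z], "twist": [rx, ry, rz], "gripper": gripper}, ...]. A call has 1 to 10 rows; each row is the pose to reach, as a shift and turn from the pose commanded when the call began, along the tool's axes at that moment, turning the shorter way round; what a row does not reach only later rows make up. A row lasts 1/12 s, in which the tool goes at most 41.7 mm and 7.16 degrees, less where a joint would pass 70% of its speed; a pose out of reach is approached as far as the arm can. A call with a number of a shift or a turn outside -1 to 1 is refused whole. A call with a gripper value outside its range is refused whole. The fingers move at their own pace and stop on an object; "grip_force" is the grip in N (left out, the last holds). Time passes only in rows, so rows that repeat a pose let the fingers close. It gives the time, the measured TCP pose, the force and the opening at its end, in the units of the state.
- state(): the state, without advancing time (a new reading comes with each control period).
- grab_frame(name): name is "scene" or "top" or "wrist"; returns (picture, depth): 384x512x3 uint8, blue, green, red; 384x512 float32, m along the optical axis (not along the pixel's ray), 0 where there is no reading.
- camera_model(name): a dict with "fx", "fy", "cx", "cy" (pixels), "extrinsics" (4x4, takes a point from camera to world coordinates); the wrist camera has in their place "mount" (4x4, takes a point from camera to tool coordinates, whose origin is the TCP and whose axes are the flange's). Camera axes: x right, y up, looking along -z (the intrinsics and any distortion apply to the point x, -y, -z); pixel columns grow to the right and rows downward; lengths in m; the calibration is good to about 2 mm. A picture is of the moment at which its call begins: read the wrist's pose just before it. camera_model takes no time and is no camera call.
- finish_job(): hands the job in, once; it reports no verdict.
The state is a dict: "time_s": time; "joint_positions": joint angles; "dq": joint speeds; "tau": joint torques, N m; "eef_pos": TCP position; "eef_rot": TCP orientation; "force": force on the tool from outside, world axes, zero at the start; "ft_torque": the same for the moment, N m; "finger_gap": finger opening in m.
Only numpy, scipy, OpenCV 4.12 (cv2) and the standard library are available. Lean on these libraries where they do the work, as an engineer would, in place of code of your own. Each camera call takes 0.05 s, during which the arm holds its last target.

## Working session

There is one attempt and no reset: what is moved stays moved. The work goes in short steps, Python scripts to look and compute and a tool call to move; the robot and the scene stay as the last step left them, time stands still between calls to the robot, and variables do not carry over. Pictures are saved under pics/ and viewed, and the job is handed in when it is done.

Besides the shell and the picture viewer there is one more tool, called after ">>>" in YAML: its name, and indented under it one key for each argument. apply_moves: Moves the arm, as the interface text tells. Shifts and turns lie within -1 to 1; 1 stands for 0.2 m of shift or 360 degrees of turn. Its arguments: {"type":"object","properties":{"steps":{"type":"array","items":{"type":"object","properties":{"xyz":{"type":"array","items":{"type":"number","minimum":-1,"maximum":1}},"twist":{"type":"array","items":{"type":"number","minimum":-1,"maximum":1}},"gripper":{"type":"number"}}}},"grip_force":{"type":"number"}},"required":["steps"]}

```bash
mkdir -p pics; ls
python3 - <<'E'
from plant import *
import cv2
s=state();print({k:s[k] for k in('time_s','eef_pos','eef_rot','force','finger_gap')})
import numpy as np
for n in('scene','top'):
    p,d=grab_frame(n);cv2.imwrite(f'pics/{n}0.png',p);np.save(f'{n}0.npy',d);print(n,camera_model(n))
print(camera_model('wrist'))
E
```

```text
pics
{'time_s': 0.0, 'eef_pos': array([0.23190242, 0.55342888, 0.40351884]), 'eef_rot': array([[-9.22311486e-01,  3.86446350e-01, -8.61634912e-04],
       [ 3.86447292e-01,  9.22309839e-01, -1.74690292e-03],
       [ 1.19610100e-04, -1.94416510e-03, -9.99998103e-01]]), 'force': array([ 0.73915776, -0.20018606, -0.27738499]), 'finger_gap': 0.08770947354094333}
scene {'fx': 498.2860281127093, 'fy': 498.2860281127093, 'cx': 252.35358218319578, 'cy': 192.6427611925203, 'extrinsics': array([[-0.86142952,  0.35928511, -0.35896156,  0.30399795],
       [-0.5078601 , -0.61516529,  0.60303381,  0.43196282],
       [-0.00415962,  0.70177338,  0.71238811,  0.68627882],
       [ 0.        ,  0.        ,  0.        ,  1.        ]])}
top {'fx': 394.7056672697222, 'fy': 394.7056672697222, 'cx': 252.4480002915729, 'cy': 189.6186792279924, 'extrinsics': array([[ 0.01180371,  0.99751827, -0.06941167,  0.54464168],
       [-0.9997297 ,  0.01316337,  0.01916361, -0.07051928],
       [ 0.02002974,  0.06916671,  0.99740402,  0.92131208],
       [ 0.        ,  0.        ,  0.        ,  1.        ]])}
{'fx': 276.33212227979544, 'fy': 276.33212227979544, 'cx': 260.29920722329405, 'cy': 190.04182279391932, 'mount': array([[-5.97469424e-04,  9.70604332e-01,  2.40680022e-01,
         6.47260099e-02],
       [ 9.99999577e-01,  7.48046964e-04, -5.34271400e-04,
        -2.78819697e-04],
       [-6.98606095e-04,  2.40679601e-01, -9.70604369e-01,
         1.98338432e-02],
       [ 0.00000000e+00,  0.00000000e+00,  0.00000000e+00,
         1.00000000e+00]])}
```

View pics/top0.png

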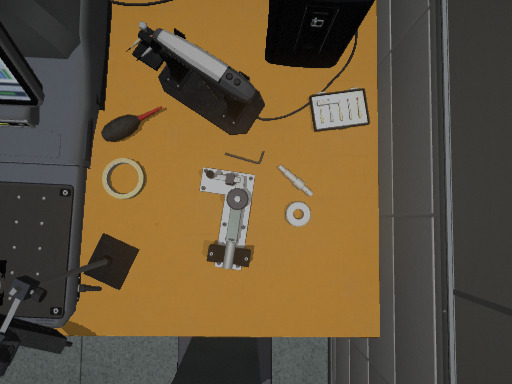

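View pics/scene0.png

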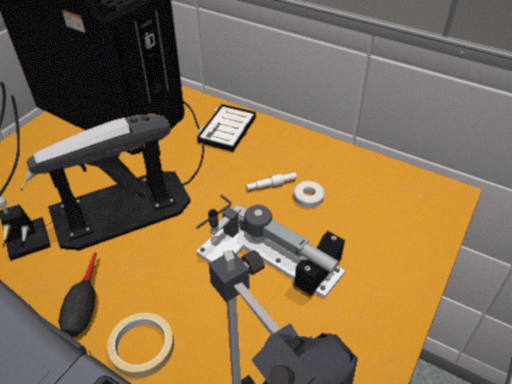

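Run:
```python
import cv2
p=cv2.imread('pics/top0.png')[140:290,180:340]
cv2.imwrite('pics/topz.png',cv2.resize(p,None,fx=4,fy=4,interpolation=cv2.INTER_CUBIC)[:600,:800])
p=cv2.imread('pics/scene0.png')[160:300,180:360]
cv2.imwrite('pics/scz.png',cv2.resize(p,None,fx=4,fy=4,interpolation=cv2.INTER_CUBIC))
```

```text
(no output)
```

View pics/topz.png

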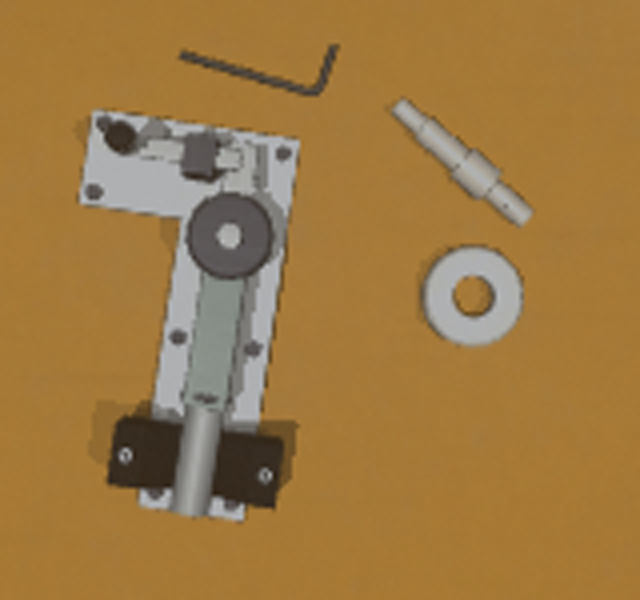

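View pics/scz.png

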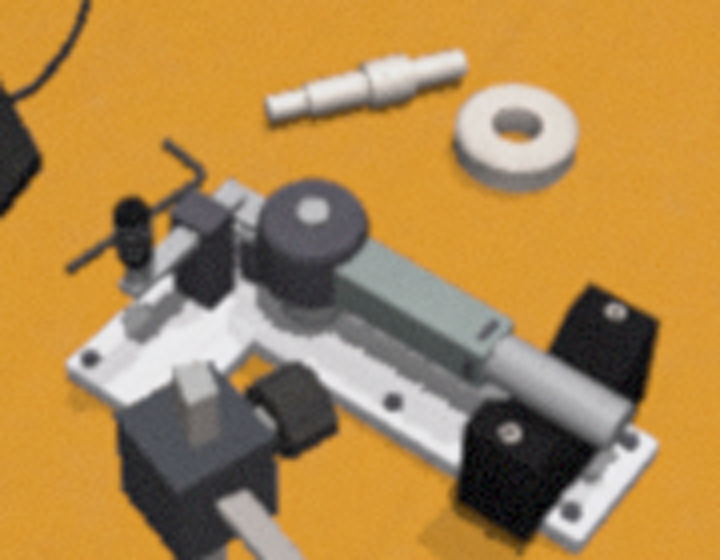

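```bash
cat > h.py <<'E'
import numpy as np
from plant import *
def ray(name,uv,z,st=None):
    c=camera_model(name)
    E=c['extrinsics'] if 'extrinsics' in c else None
    if E is None:
        T=np.eye(4);T[:3,:3]=st['eef_rot'];T[:3,3]=st['eef_pos'];E=T@c['mount']
    d=E[:3,:3]@np.array([(uv[0]-c['cx'])/c['fx'],-(uv[1]-c['cy'])/c['fy'],-1.])
    o=E[:3,3]
    return o+d*(z-o[2])/d[2]
def proj(name,P,st=None):
    c=camera_model(name)
    if 'extrinsics' in c: E=c['extrinsics']
    else:
        T=np.eye(4);T[:3,:3]=st['eef_rot'];T[:3,3]=st['eef_pos'];E=T@c['mount']
    q=np.linalg.inv(E)@np.append(P,1)
    return np.array([c['cx']+c['fx']*q[0]/-q[2],c['cy']-c['fy']*q[1]/-q[2]])
E
python3 - <<'E'
from h import *
f=lambda u,v,x,y:((u+.5)/4-.5+x,(v+.5)/4-.5+y)
C=[((93,110),(64,91)),((299,140),(64,-31)),((243,521),(-158,-31)),((140,503),(-158,31))]
W=np.array([ray('top',f(*a,180,140),.012)[:2] for a,_ in C]);M=np.array([b for _,b in C])/1e3
wc,mc=W.mean(0),M.mean(0)
H=(M-mc).T@(W-wc);th=np.arctan2(H[0,1]-H[1,0],H[0,0]+H[1,1])
R=np.array([[np.cos(th),-np.sin(th)],[np.sin(th),np.cos(th)]]);o=wc-R@mc
print('yaw deg',np.degrees(th),'origin',o);print('res mm',(W-(M@R.T+o))*1e3)
S=[((68,362),(64,91)),((573,553),(-158,31)),((658,441),(-158,-31))]
for a,b in S:
    w=ray('scene',f(*a,180,160),.012)[:2];print('scene res',(w-(R@np.array(b)/1e3+o))*1e3)
inv=lambda w:R.T@(w-o)*1e3
print('knob top view',inv(ray('top',f(121,137,180,140),.102)[:2]),'scene',inv(ray('scene',f(131,208,180,160),.102)[:2]))
print('head z.07',inv(ray('top',f(229,236,180,140),.075)[:2]),ray('top',f(229,236,180,140),.075))
d=np.load('top0.npy');print('depth z',[round(0.921-d[140+v//4,180+u//4]*1,3) for u,v in((121,137),(229,236),(215,330))])
for n,p in(('knob',(42,64)),('grip',(-45,0))): print(n,R@np.array(p)/1e3+o)
s=state();print(s['time_s'])
E
```

```text
yaw deg -7.517225052091029 origin [ 0.58459122 -0.05386352]
res mm [[-1.38576784 -0.67698652]
 [-1.19610305  0.92685104]
 [ 0.55519863  1.25915178]
 [ 2.02667226 -1.50901629]]
scene res [-3.99667802 -0.19609447]
scene res [-1.81712229  7.70938038]
scene res [-1.25389809  2.66987472]
knob top view [40.92857553 62.54684396] scene [38.91945283 65.32219729]
head z.07 [-0.88025788  0.14354756] [ 0.58373731 -0.05360604  0.075     ]
depth z [np.float32(0.1), np.float32(0.071), np.float32(0.063)]
knob [0.63460301 0.00409182]
grip [ 0.53997797 -0.04797642]
0.1
```

Run:
```python
from h import *
import cv2
d=np.load('top0.npy');c=camera_model('top');E=c['extrinsics']
v,u=np.mgrid[0:384,0:512]
P=np.stack([(u-c['cx'])/c['fx']*d,-(v-c['cy'])/c['fy']*d,-d],-1)@E[:3,:3].T+E[:3,3]
np.save('topP.npy',P)
for q in((112,262),(85,270),(60,273),(40,280),(22,288),(10,310),(5,270),(40,335),(60,325),(10,330),(30,350),(90,289)): print(q,P[q[1],q[0]].round(3),d[q[1],q[0]])
ds=np.load('scene0.npy');c=camera_model('scene');E=c['extrinsics']
Q=np.stack([(u-c['cx'])/c['fx']*ds,-(v-c['cy'])/c['fy']*ds,-ds],-1)@E[:3,:3].T+E[:3,3]
for q in((228,275),(255,262),(235,330),(260,310),(290,345),(310,360),(240,370),(340,360)): print('s',q,Q[q[1],q[0]].round(3))
# tall things near: top-down map
for n,A,D in(('top',P,d),('scene',Q,ds)):
    m=(D>0)&(A[...,2]>.15)&(A[...,0]>.1)&(A[...,0]<.9)&(abs(A[...,1])<.7)
    B=A[m]
    h,xe,ye=np.histogram2d(B[:,0],B[:,1],bins=[np.arange(.1,.91,.05),np.arange(-.7,.71,.05)])
    mz=np.zeros_like(h)
    ix=np.digitize(B[:,0],xe)-1;iy=np.digitize(B[:,1],ye)-1
    np.maximum.at(mz,(ix.clip(0,h.shape[0]-1),iy.clip(0,h.shape[1]-1)),B[:,2])
    print(n);print('\n'.join('%.2f '%xe[i]+' '.join('%3d'%(100*z) for z in mz[i]) for i in range(len(mz))))
s=state()
p,dw=grab_frame('wrist');cv2.imwrite('pics/w0.png',p)
t=cv2.imread('pics/top0.png')[200:384,0:200];cv2.imwrite('pics/tz.png',cv2.resize(t,None,fx=3,fy=3))
```

```text
(112, 262) [0.44  0.227 0.017] 0.8893619
(85, 270) [0.439 0.235 0.146] 0.76000315
(60, 273) [0.447 0.237 0.246] 0.6613437
(40, 280) [0.446 0.237 0.311] 0.59566003
(22, 288) [0.444 0.234 0.365] 0.5418633
(10, 310) [0.411 0.256 0.352] 0.5523527
(5, 270) [0.43  0.422 0.087] 0.8148013
(40, 335) [0.348 0.262 0.252] 0.6477148
(60, 325) [0.316 0.31  0.076] 0.82037324
(10, 330) [0.38  0.261 0.341] 0.56138575
(30, 350) [ 0.003  0.782 -0.719] 1.5816232
(90, 289) [0.385 0.262 0.048] 0.85373175
s (228, 275) [0.436 0.247 0.365]
s (255, 262) [0.427 0.221 0.358]
s (235, 330) [0.437 0.242 0.272]
s (260, 310) [0.403 0.256 0.354]
s (290, 345) [0.369 0.273 0.361]
s (310, 360) [0.35  0.282 0.374]
s (240, 370) [0.435 0.239 0.187]
s (340, 360) [0.332 0.273 0.375]
top
0.10   0   0   0   0   0   0   0   0   0   0   0   0   0   0   0   0   0   0   0   0   0   0   0   0   0   0   0   0
0.15   0   0   0   0   0   0   0   0   0   0   0   0   0   0   0   0   0   0   0   0   0   0   0   0   0   0   0   0
0.20   0   0   0   0   0  19   0   0   0   0   0   0   0   0   0   0   0   0   0   0   0   0   0   0   0   0  
[... 2705 characters left out ...]
.60   0   0   0   0   0  28   0   0   0   0   0   0   0   0   0   0   0   0   0   0   0   0   0   0   0   0   0   0
0.65   0   0   0   0   0  27   0   0   0   0   0   0   0   0   0   0   0   0   0   0   0   0   0   0   0   0   0   0
0.70   0   0   0   0   0  26   0   0   0   0   0   0   0   0   0   0   0   0   0   0   0   0   0   0   0   0   0   0
0.75   0   0   0   0   0  25   0   0   0   0   0   0  18  18   0   0   0   0   0   0   0   0   0   0   0   0   0   0
0.80   0   0   0   0   0  24   0   0   0   0   0   0  18  19  18  17   0   0   0   0   0   0   0   0   0   0   0   0
0.85   0   0   0   0   0  22   0   0  28  29  29   0   0   0  18  18  17   0   0   0   0   0   0   0   0   0   0   0
```

View pics/w0.png

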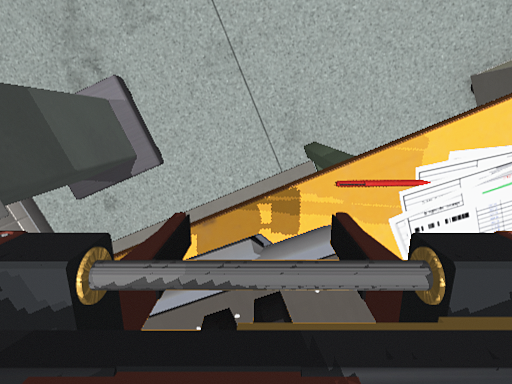

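View pics/tz.png

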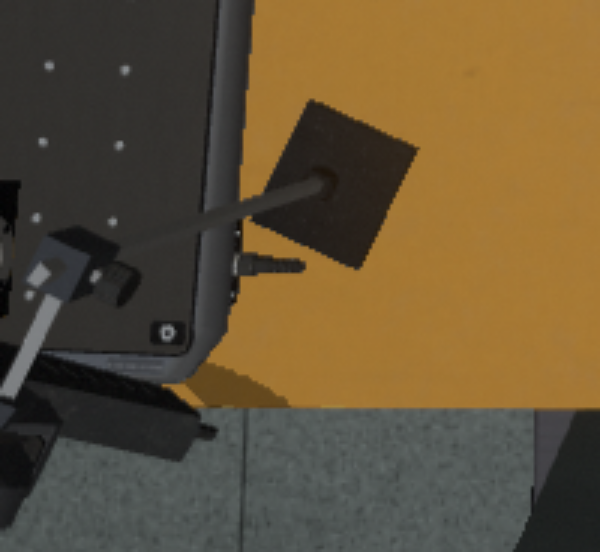

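>>> apply_moves:
  steps:
    - {"xyz":[0,0,-0.2],"gripper":1}
    - {"xyz":[0,0,-0.4],"gripper":1}
    - {"xyz":[0,0,-0.6],"gripper":1}
    - {"xyz":[0,0,-0.8],"gripper":1}
    - {"xyz":[0,0,-1.0],"gripper":1}
    - {"xyz":[0,0,-1.0],"gripper":1}

```text
invalid input
```

```bash
python3 -c "
from h import *
s=state();print(s['time_s'],s['joint_positions'],s['eef_pos'],s['eef_rot'])"
```

```text
0.15 [ 1.11730946e+00  9.17266456e-02  1.23159837e+00 -2.70449574e-05
  1.81981785e+00 -5.67273933e-02] [0.23190393 0.55343164 0.40374818] [[-9.22315489e-01  3.86437199e-01 -6.55592341e-04]
 [ 3.86437750e-01  9.22314421e-01 -1.40501112e-03]
 [ 6.17137096e-05 -1.54920915e-03 -9.99998798e-01]]
```

Perhaps the twist and grip force have to be given.

>>> apply_moves:
  steps:
    - {"xyz":[0,0,-0.2],"twist":[0,0,0],"gripper":1}
    - {"xyz":[0,0,-0.4],"twist":[0,0,0],"gripper":1}
    - {"xyz":[0,0,-0.6],"twist":[0,0,0],"gripper":1}
    - {"xyz":[0,0,-0.8],"twist":[0,0,0],"gripper":1}
    - {"xyz":[0,0,-1.0],"twist":[0,0,0],"gripper":1}
    - {"xyz":[0,0,-1.0],"twist":[0,0,0],"gripper":1}
  grip_force: 30

```text
time_s: 0.65
eef_pos: [0.2306, 0.5507, 0.6149]
eef_rot: [[-0.922, 0.386, 0.007], [0.387, 0.922, 0.014], [-0.001, 0.015, -1.0]]
force: [-1.0, -1.5, 2.0]
finger_gap: 0.0881
```

```bash
python3 -c "
from h import *
s=state();print(s['time_s'],s['joint_positions'],s['eef_pos'],s['eef_rot'])"
```

```text
0.65 [ 1.11726390e+00  2.49066475e-01  6.65723666e-01  1.44847164e-06
  2.21161563e+00 -5.66949026e-02] [0.23059978 0.55070416 0.61485197] [[-9.22285391e-01  3.86452325e-01  6.65273698e-03]
 [ 3.86508628e-01  9.22184751e-01  1.36515515e-02]
 [-8.59378763e-04  1.51619668e-02 -9.99884681e-01]]
```

>>> apply_moves:
  steps:
    - {"xyz":[-0.06,-0.15,-0.1],"twist":[0,0,0],"gripper":1}
    - {"xyz":[-0.14,-0.33,-0.2],"twist":[0,0,0],"gripper":1}
    - {"xyz":[-0.21,-0.5,-0.25],"twist":[0,0,0],"gripper":1}
    - {"xyz":[-0.28,-0.67,-0.25],"twist":[0,0,0],"gripper":1}
    - {"xyz":[-0.35,-0.84,-0.25],"twist":[0,0,0],"gripper":1}
    - {"xyz":[-0.42,-1.0,-0.25],"twist":[0,0,0],"gripper":1}
    - {"xyz":[-0.42,-1.0,-0.25],"twist":[0,0,0],"gripper":1}
  grip_force: 30

```text
time_s: 1.23
eef_pos: [0.2305, 0.3313, 0.6572]
eef_rot: [[-0.921, 0.389, 0.004], [0.389, 0.921, 0.003], [-0.002, 0.004, -1.0]]
force: [0.5, -0.5, 1.3]
finger_gap: 0.0879
```

```bash
python3 -c "
from h import *
s=state();print(s['time_s'],s['joint_positions'],s['eef_pos'],s['eef_rot'])"
```

```text
1.2333 [ 8.78933273e-01 -2.10242460e-01  1.04544268e+00 -1.13414855e-03
  2.30165189e+00 -2.92922190e-01] [0.23048421 0.33127591 0.6571786 ] [[-0.92117382  0.38913404  0.00367442]
 [ 0.38914531  0.92117113  0.00311147]
 [-0.002174    0.00429609 -0.99998841]]
```

>>> apply_moves:
  steps:
    - {"xyz":[-0.14,-0.1,0],"twist":[0,0,0],"gripper":1}
    - {"xyz":[-0.29,-0.2,0],"twist":[0,0,0],"gripper":1}
    - {"xyz":[-0.43,-0.31,0],"twist":[0,0,-0.01],"gripper":1}
    - {"xyz":[-0.57,-0.41,0],"twist":[0,0,-0.02],"gripper":1}
    - {"xyz":[-0.71,-0.52,0],"twist":[0,0,-0.03],"gripper":1}
    - {"xyz":[-0.855,-0.62,0],"twist":[0,0,-0.042],"gripper":1}
    - {"xyz":[-0.855,-0.62,0],"twist":[0,0,-0.042],"gripper":1}
    - {"xyz":[-0.855,-0.62,0],"twist":[0,0,-0.042],"gripper":1}
    - {"xyz":[-0.855,-0.62,0],"twist":[0,0,-0.042],"gripper":1}
  grip_force: 30

```text
time_s: 1.98
eef_pos: [0.342, 0.1564, 0.6543]
eef_rot: [[-0.991, 0.134, -0.001], [0.134, 0.991, 0.0], [0.001, 0.0, -1.0]]
force: [0.7, -0.0, 0.3]
finger_gap: 0.0876
```

```bash
python3 -c "
from h import *
s=state();print(s['time_s'],s['joint_positions'],s['eef_pos'],s['eef_rot'])"
```

```text
1.9833 [ 3.38110677e-01 -2.78354467e-01  1.10672103e+00  4.71582286e-04
  2.31388413e+00 -1.09769711e+00] [0.34203721 0.15636668 0.65430643] [[-9.90945472e-01  1.34262916e-01 -7.36025449e-04]
 [ 1.34262872e-01  9.90945745e-01  1.09310413e-04]
 [ 7.44037622e-04  9.49976813e-06 -9.99999723e-01]]
```

>>> apply_moves:
  steps:
    - {"xyz":[-0.18,-0.1,0],"twist":[0,0,0],"gripper":0.2}
    - {"xyz":[-0.37,-0.2,0],"twist":[0,0,0],"gripper":0.2}
    - {"xyz":[-0.55,-0.29,0.0],"twist":[0,0,0],"gripper":0.2}
    - {"xyz":[-0.74,-0.38,0.1],"twist":[0,0,0],"gripper":0.2}
    - {"xyz":[-0.92,-0.48,0.25],"twist":[0,0,0],"gripper":0.2}
    - {"xyz":[-0.92,-0.48,0.45],"twist":[0,0,0],"gripper":0.2}
    - {"xyz":[-0.92,-0.48,0.65],"twist":[0,0,0],"gripper":0.2}
    - {"xyz":[-0.92,-0.48,0.85],"twist":[0,0,0],"gripper":0.2}
    - {"xyz":[-0.92,-0.48,0.85],"twist":[0,0,0],"gripper":0.2}
    - {"xyz":[-0.92,-0.48,0.85],"twist":[0,0,0],"gripper":0.2}
  grip_force: 30

```text
time_s: 2.82
eef_pos: [0.5115, 0.0382, 0.4812]
eef_rot: [[-0.991, 0.131, -0.008], [0.131, 0.991, 0.0], [0.008, -0.001, -1.0]]
force: [0.2, -0.8, 0.0]
finger_gap: 0.053
```

```bash
python3 -c "
from h import *
import cv2
s=state();print(s['time_s'],s['joint_positions'],s['eef_pos'],s['eef_rot'])
p,d=grab_frame('wrist');cv2.imwrite('pics/w1.png',p)
import pickle;pickle.dump(s,open('s1.pkl','wb'))
p,d=grab_frame('top');cv2.imwrite('pics/t1.png',p)
"
```

```text
2.8167 [ 8.13226169e-03 -1.09471312e-01  1.29344308e+00  2.29512492e-04
  1.96517341e+00 -1.43168614e+00] [0.51152368 0.03819652 0.48118403] [[-9.91417695e-01  1.30513952e-01 -7.55393200e-03]
 [ 1.30516548e-01  9.91446120e-01  1.50469315e-04]
 [ 7.50895491e-03 -8.36735186e-04 -9.99971457e-01]]
```

View pics/w1.png

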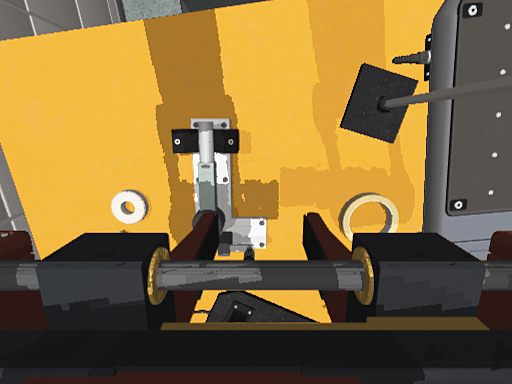

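Run:
```python
from h import *
import pickle,cv2
s=pickle.load(open('s1.pkl','rb'))
p=cv2.imread('pics/w1.png')[105:270,150:310]
cv2.imwrite('pics/w1z.png',cv2.resize(p,None,fx=3.6,fy=3.6,interpolation=cv2.INTER_CUBIC))
th=np.radians(-7.517);R=np.array([[np.cos(th),-np.sin(th)],[np.sin(th),np.cos(th)]]);o=np.array([.58459,-.05386])
for n,m in dict(c1=(64,91,12),tailL=(-158,31,12),tailR=(-158,-31,12),knob=(42,64,102),shank=(-95,12,61),shank2=(-95,-12,61),tailend=(-153,0,60)).items():
    m=np.array(m)/1e3;print(n,proj('wrist',np.append(R@m[:2]+o,m[2]),s).round(1),proj('top',np.append(R@m[:2]+o,m[2])).round(1))
```

```text
c1 [265.9 248.2] [202.6 166.5]
tailL [228.5 118.1] [213.9 266.3]
tailR [189.1 118.1] [240.9 270.1]
knob [248.3 261.5] [209.3 173.3]
shank [212.8 162.1] [225.2 241.2]
shank2 [196.3 162.1] [236.2 242.8]
tailend [202.8 121.1] [226.8 268.8]
```

View pics/w1z.png

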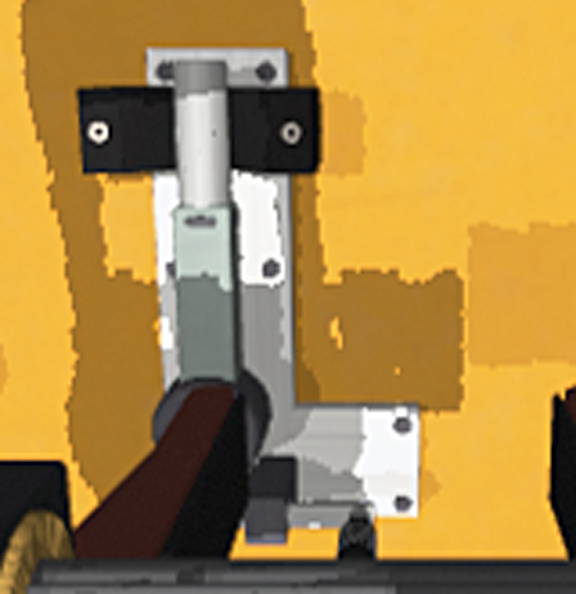

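```bash
cat > g.py <<'E'
from h import *
import sys
s=state();t=np.array(list(map(float,sys.argv[1:4])))
print(s['time_s'],s['eef_pos'].round(4),'d tool units',(s['eef_rot'].T@(t-s['eef_pos'])/.2).round(3),'F',s['force'].round(1),'T',s['ft_torque'].round(2),s['finger_gap'].round(4),'yaw',np.degrees(np.arctan2(-s['eef_rot'][0,1],s['eef_rot'][1,1])).round(2),'z',s['eef_rot'][:,2].round(4))
E
python3 g.py .6336 .0042 .30
```

```text
Traceback (most recent call last):
  File "g.py", line 4, in <module>
    print(s['time_s'],s['eef_pos'].round(4),'d tool units',(s['eef_rot'].T@(t-s['eef_pos'])/.2).round(3),'F',s['force'].round(1),'T',s['ft_torque'].round(2),s['finger_gap'].round(4),'yaw',np.degrees(np.arctan2(-s['eef_rot'][0,1],s['eef_rot'][1,1])).round(2),'z',s['eef_rot'][:,2].round(4))
                                                                                                                                                             ^^^^^^^^^^^^^^^^^^^^^
AttributeError: 'float' object has no attribute 'round'
```

```bash
sed -i "s/s\['finger_gap'\].round(4)/round(s['finger_gap'],4)/" g.py
python3 g.py .6336 .0042 .30
```

```text
2.9167 [0.5111 0.0378 0.4887] d tool units [-0.624 -0.087  0.947] F [-0.2 -0.2  1.4] T [ 0.07 -0.04  0.03] 0.0529 yaw -7.52 z [ 5.3e-03  1.0e-04 -1.0e+00]
```

>>> apply_moves:
  steps:
    - {"xyz":[-0.16,-0.02,0.1],"twist":[0,0,0],"gripper":-0.1}
    - {"xyz":[-0.32,-0.05,0.2],"twist":[0,0,0],"gripper":-0.1}
    - {"xyz":[-0.48,-0.07,0.35],"twist":[0,0,0],"gripper":-0.1}
    - {"xyz":[-0.62,-0.087,0.5],"twist":[0,0,0],"gripper":-0.1}
    - {"xyz":[-0.624,-0.087,0.65],"twist":[0,0,0],"gripper":-0.1}
    - {"xyz":[-0.624,-0.087,0.8],"twist":[0,0,0],"gripper":-0.1}
    - {"xyz":[-0.624,-0.087,0.94],"twist":[0,0,0],"gripper":-0.1}
    - {"xyz":[-0.624,-0.087,0.94],"twist":[0,0,0],"gripper":-0.1}
    - {"xyz":[-0.624,-0.087,0.94],"twist":[0,0,0],"gripper":-0.1}
    - {"xyz":[-0.624,-0.087,0.94],"twist":[0,0,0],"gripper":-0.1}
  grip_force: 30

```text
time_s: 3.75
eef_pos: [0.634, 0.0031, 0.302]
eef_rot: [[-0.991, 0.132, 0.007], [0.132, 0.991, -0.0], [-0.007, 0.001, -1.0]]
force: [-0.7, -0.3, 0.6]
finger_gap: 0.0395
```

```bash
python3 g.py .6336 .0042 .252
python3 - <<'E'
from h import *
import cv2
a=[]
for n in('scene','top'):
    p,d=grab_frame(n);a.append(p)
a[0]=cv2.resize(a[0][130:300,150:350],None,fx=3,fy=3);a[1]=cv2.resize(a[1][130:300,150:300],None,fx=3,fy=3)
cv2.imwrite('pics/k1.png',cv2.resize(np.hstack([a[0][:510],a[1][:510]]),None,fx=.75,fy=.75))
E
```

```text
3.75 [0.634  0.0031 0.302 ] d tool units [0.005 0.005 0.25 ] F [-0.7 -0.3  0.6] T [-0.    0.05 -0.01] 0.0395 yaw -7.59 z [ 7.3e-03 -3.0e-04 -1.0e+00]
```

View pics/k1.png

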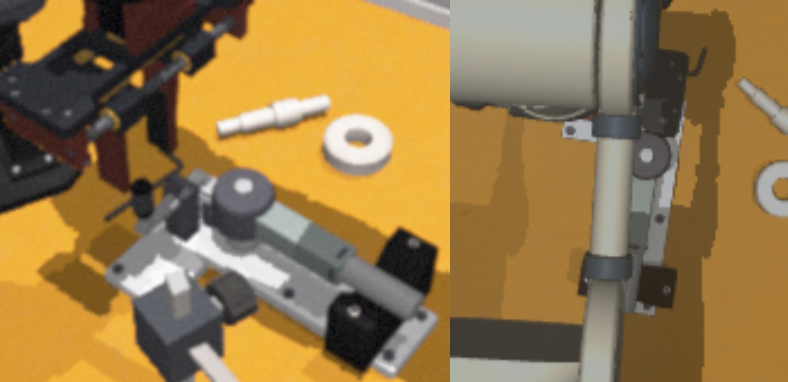

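>>> apply_moves:
  steps:
    - {"xyz":[0.005,0.005,0.05],"twist":[0,0,0],"gripper":-0.1}
    - {"xyz":[0.005,0.005,0.1],"twist":[0,0,0],"gripper":-0.1}
    - {"xyz":[0.005,0.005,0.15],"twist":[0,0,0],"gripper":-0.1}
    - {"xyz":[0.005,0.005,0.2],"twist":[0,0,0],"gripper":-0.1}
    - {"xyz":[0.005,0.005,0.25],"twist":[0,0,0],"gripper":-0.1}
    - {"xyz":[0.005,0.005,0.25],"twist":[0,0,0],"gripper":-0.1}
    - {"xyz":[0.005,0.005,0.25],"twist":[0,0,0],"gripper":-0.1}
  grip_force: 30

```text
time_s: 4.43
eef_pos: [0.6317, 0.0038, 0.245]
eef_rot: [[-0.991, 0.133, -0.003], [0.133, 0.991, 0.0], [0.003, -0.0, -1.0]]
force: [-0.0, 0.2, 0.5]
finger_gap: 0.0393
```

```bash
python3 g.py .6336 .0042 .252
python3 - <<'E'
from h import *
import cv2
p,d=grab_frame('scene')
cv2.imwrite('pics/k2.png',cv2.resize(p[130:280,150:350],None,fx=4,fy=4,interpolation=cv2.INTER_CUBIC))
E
```

```text
4.4333 [0.6317 0.0038 0.245 ] d tool units [-0.009  0.003 -0.035] F [-0.   0.2  0.5] T [ 0.03 -0.02  0.03] 0.0393 yaw -7.62 z [-2.7e-03  1.0e-04 -1.0e+00]
```

View pics/k2.png

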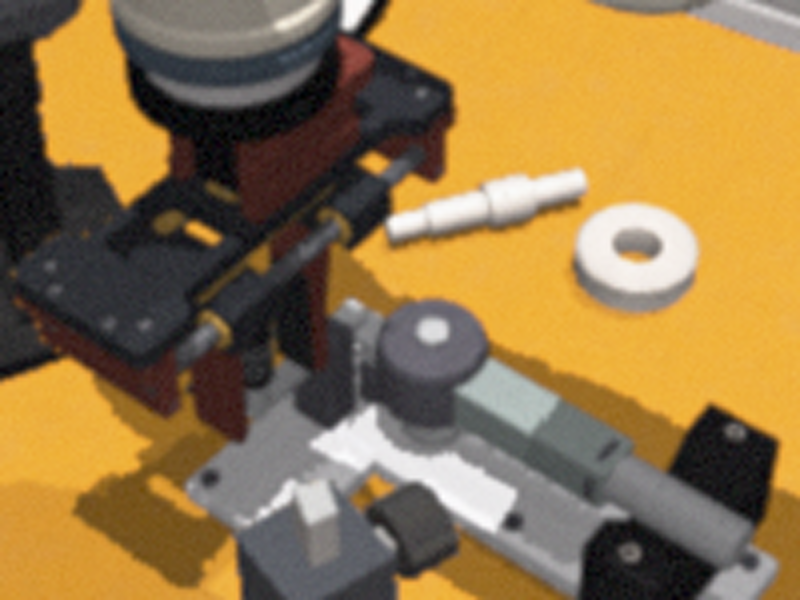

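>>> apply_moves:
  steps:
    - {"xyz":[-0.009,0.003,-0.02],"twist":[0,0,0],"gripper":-0.1}
    - {"xyz":[-0.009,0.003,-0.02],"twist":[0,0,0],"gripper":-1}
    - {"xyz":[-0.009,0.003,-0.02],"twist":[0,0,0],"gripper":-1}
    - {"xyz":[-0.009,0.003,-0.02],"twist":[0,0,0],"gripper":-1}
    - {"xyz":[-0.009,0.003,-0.02],"twist":[0,0,0],"gripper":-1}
    - {"xyz":[-0.009,0.003,-0.02],"twist":[0,0,0],"gripper":-1}
    - {"xyz":[-0.009,0.003,-0.02],"twist":[0,0,0],"gripper":-1}
  grip_force: 30

```text
time_s: 5.07
eef_pos: [0.634, 0.0043, 0.2509]
eef_rot: [[-0.991, 0.132, 0.001], [0.132, 0.991, 0.0], [-0.001, 0.0, -1.0]]
force: [-0.4, 1.8, 0.3]
finger_gap: 0.0152
```

```bash
python3 g.py .6336 .0042 .252
```

```text
5.0667 [0.634  0.0043 0.2509] d tool units [ 0.002 -0.001 -0.005] F [-0.4  1.8  0.3] T [ 0.2  -0.05 -0.03] 0.0152 yaw -7.61 z [ 6.e-04  3.e-04 -1.e+00]
```

>>> apply_moves:
  steps:
    - {"xyz":[0,0.015,0],"twist":[0,0,0],"gripper":-1}
    - {"xyz":[0,0.03,0],"twist":[0,0,0],"gripper":-1}
    - {"xyz":[0,0.045,0],"twist":[0,0,0],"gripper":-1}
    - {"xyz":[0,0.06,0],"twist":[0,0,0],"gripper":-1}
    - {"xyz":[0,0.07,0],"twist":[0,0,0],"gripper":-1}
    - {"xyz":[0,0.07,0],"twist":[0,0,0],"gripper":-1}
    - {"xyz":[0,0.07,0],"twist":[0,0,0],"gripper":-1}
    - {"xyz":[0,0.07,0],"twist":[0,0,0],"gripper":-1}
  grip_force: 40

```text
time_s: 5.73
eef_pos: [0.6357, 0.0165, 0.2509]
eef_rot: [[-0.991, 0.134, -0.0], [0.134, 0.991, -0.004], [-0.0, -0.004, -1.0]]
force: [-0.6, -7.7, 2.1]
finger_gap: 0.015
```

```bash
python3 g.py .6336 .0042 .252
python3 - <<'E'
from h import *
import cv2
p,d=grab_frame('scene')
cv2.imwrite('pics/k3.png',cv2.resize(p[130:280,150:350],None,fx=4,fy=4,interpolation=cv2.INTER_CUBIC))
E
```

```text
5.7333 [0.6357 0.0165 0.2509] d tool units [ 0.002 -0.062 -0.005] F [-0.6 -7.7  2.1] T [-1.    0.1   0.03] 0.015 yaw -7.71 z [-3.0e-04 -3.8e-03 -1.0e+00]
```

View pics/k3.png

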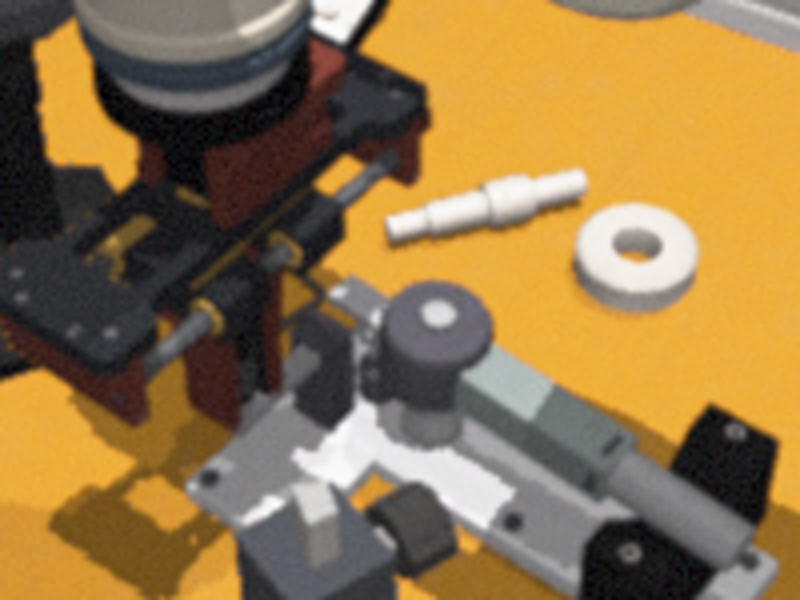

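>>> apply_moves:
  steps:
    - {"xyz":[0,0.008,0],"twist":[0,0,0],"gripper":-1}
    - {"xyz":[0,0.01,0],"twist":[0,0,0],"gripper":-1}
    - {"xyz":[0,0.01,0],"twist":[0,0,0],"gripper":-1}
    - {"xyz":[0,0.01,0],"twist":[0,0,0],"gripper":-1}
    - {"xyz":[0,0.01,0],"twist":[0,0,0],"gripper":-1}
    - {"xyz":[0,0.01,0],"twist":[0,0,0],"gripper":-1}
  grip_force: 40

```text
time_s: 6.28
eef_pos: [0.6359, 0.0183, 0.2508]
eef_rot: [[-0.991, 0.134, -0.0], [0.134, 0.991, -0.004], [-0.0, -0.004, -1.0]]
force: [-1.6, -7.2, 4.0]
finger_gap: 0.0151
```

```bash
python3 g.py .6336 .0042 .252
python3 - <<'E'
from h import *
import cv2
p,d=grab_frame('scene')
cv2.imwrite('pics/k4.png',cv2.resize(p[130:280,150:350],None,fx=4,fy=4,interpolation=cv2.INTER_CUBIC))
E
```

```text
6.2833 [0.6359 0.0183 0.2508] d tool units [ 0.002 -0.071 -0.005] F [-1.6 -7.2  4. ] T [-1.08  0.3   0.02] 0.0151 yaw -7.72 z [-4.e-04 -4.e-03 -1.e+00]
```

View pics/k4.png

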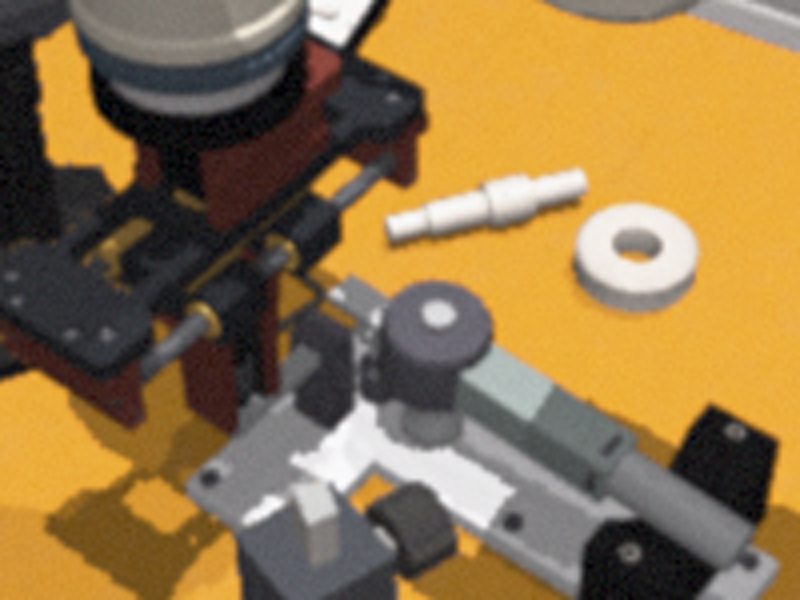

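>>> apply_moves:
  steps:
    - {"xyz":[0,-0.012,0],"twist":[0,0,0],"gripper":-1}
    - {"xyz":[0,-0.024,0],"twist":[0,0,0],"gripper":-1}
    - {"xyz":[0,-0.036,0],"twist":[0,0,0],"gripper":-1}
    - {"xyz":[0,-0.048,0],"twist":[0,0,0],"gripper":-1}
    - {"xyz":[0,-0.06,0],"twist":[0,0,0],"gripper":-1}
    - {"xyz":[0,-0.07,0],"twist":[0,0,0],"gripper":-1}
    - {"xyz":[0,-0.076,0],"twist":[0,0,0],"gripper":-1}
    - {"xyz":[0,-0.076,0],"twist":[0,0,0],"gripper":-1}
    - {"xyz":[0,-0.076,0],"twist":[0,0,0],"gripper":-1}
    - {"xyz":[0,-0.076,0],"twist":[0,0,0],"gripper":-1}
  grip_force: 40

```text
time_s: 7.17
eef_pos: [0.6341, 0.0049, 0.2509]
eef_rot: [[-0.991, 0.133, 0.0], [0.133, 0.991, -0.0], [-0.0, -0.0, -1.0]]
force: [-0.6, -3.8, 3.8]
finger_gap: 0.0152
```

```bash
python3 g.py .6336 .0042 .252
```

```text
7.1667 [0.6341 0.0049 0.2509] d tool units [ 0.002 -0.004 -0.006] F [-0.6 -3.8  3.8] T [-0.58  0.08 -0.02] 0.0152 yaw -7.62 z [ 4.e-04 -5.e-04 -1.e+00]
```

>>> apply_moves:
  steps:
    - {"xyz":[0,-0.003,0],"twist":[0,0,0],"gripper":-1}
    - {"xyz":[0,-0.004,0],"twist":[0,0,0],"gripper":-0.1}
    - {"xyz":[0,-0.004,0],"twist":[0,0,0],"gripper":-0.1}
    - {"xyz":[0,-0.004,0],"twist":[0,0,0],"gripper":-0.1}
    - {"xyz":[0,-0.004,0],"twist":[0,0,0],"gripper":-0.1}
    - {"xyz":[0,-0.004,-0.15],"twist":[0,0,0],"gripper":-0.1}
    - {"xyz":[0,-0.004,-0.3],"twist":[0,0,0],"gripper":-0.1}
    - {"xyz":[0,-0.004,-0.45],"twist":[0,0,0],"gripper":-0.1}
    - {"xyz":[0,-0.004,-0.45],"twist":[0,0,0],"gripper":-0.1}
    - {"xyz":[0,-0.004,-0.45],"twist":[0,0,0],"gripper":-0.1}
  grip_force: 40

```text
time_s: 8.0
eef_pos: [0.6342, 0.0045, 0.3434]
eef_rot: [[-0.991, 0.132, 0.005], [0.132, 0.991, 0.0], [-0.005, 0.001, -1.0]]
force: [0.9, -0.4, -0.1]
finger_gap: 0.0395
```

```bash
python3 g.py .5400 -.0475 .34
python3 - <<'E'
from h import *
import cv2
p,d=grab_frame('scene')
cv2.imwrite('pics/k5.png',cv2.resize(p[130:280,150:350],None,fx=4,fy=4,interpolation=cv2.INTER_CUBIC))
E
```

```text
8.0 [0.6342 0.0045 0.3434] d tool units [ 0.432 -0.32   0.015] F [ 0.9 -0.4 -0.1] T [-0.   -0.04  0.02] 0.0395 yaw -7.59 z [ 4.9e-03  2.0e-04 -1.0e+00]
```

View pics/k5.png

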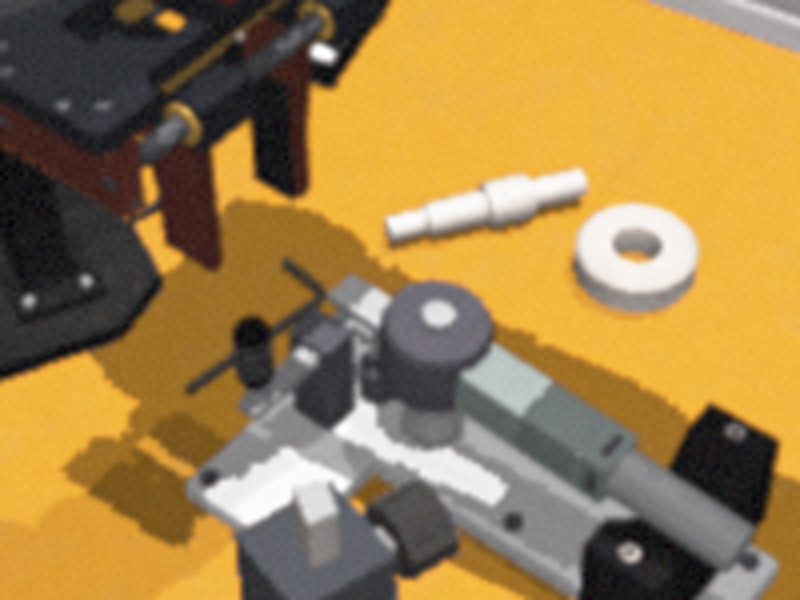

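>>> apply_moves:
  steps:
    - {"xyz":[0.1,-0.08,0],"twist":[0,0,0],"gripper":0.36}
    - {"xyz":[0.25,-0.18,0],"twist":[0,0,0],"gripper":0.36}
    - {"xyz":[0.38,-0.28,0],"twist":[0,0,0],"gripper":0.36}
    - {"xyz":[0.432,-0.32,0],"twist":[0,0,0],"gripper":0.36}
    - {"xyz":[0.432,-0.32,0],"twist":[0,0,0],"gripper":0.36}
    - {"xyz":[0.432,-0.32,0],"twist":[0,0,0],"gripper":0.36}
    - {"xyz":[0.432,-0.32,0],"twist":[0,0,0],"gripper":0.36}
  grip_force: 40

```text
time_s: 8.63
eef_pos: [0.5402, -0.0474, 0.3394]
eef_rot: [[-0.991, 0.132, -0.001], [0.132, 0.991, 0.001], [0.001, 0.0, -1.0]]
force: [0.5, 0.3, 0.1]
finger_gap: 0.0595
```

```bash
python3 g.py .5400 -.0475 .22
python3 - <<'E'
from h import *
import cv2
s=state()
for n in('scene','wrist'):
    p,d=grab_frame(n);cv2.imwrite(f'pics/g1{n}.png',p)
print(proj('wrist',[.54,-.0475,.057],s),proj('wrist',s['eef_pos']+s['eef_rot']@[0,0,.163+.1],s))
E
```

```text
8.6333 [ 0.5402 -0.0474  0.3394] d tool units [ 0.    -0.001  0.597] F [0.5 0.3 0.1] T [-0.01  0.    0.03] 0.0595 yaw -7.6 z [-1.4e-03  7.0e-04 -1.0e+00]
[260.35628072 189.91247588] [260.61654554 194.80960364]
```

View pics/g1wrist.png

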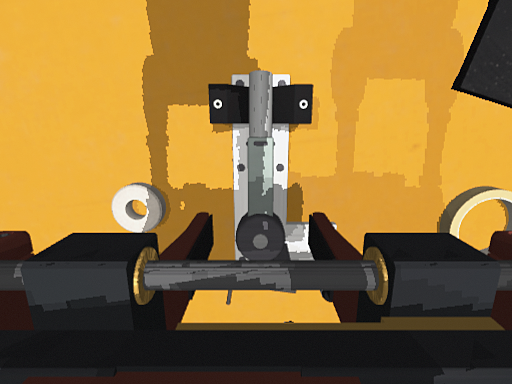

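View pics/g1scene.png

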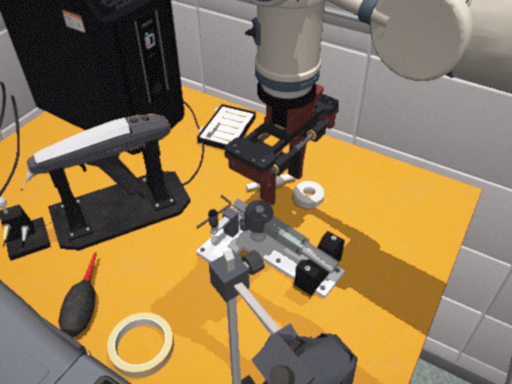

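>>> apply_moves:
  steps:
    - {"xyz":[0,0,0.1],"twist":[0,0,0],"gripper":0.36}
    - {"xyz":[0,0,0.2],"twist":[0,0,0],"gripper":0.36}
    - {"xyz":[0,0,0.3],"twist":[0,0,0],"gripper":0.36}
    - {"xyz":[0,0,0.4],"twist":[0,0,0],"gripper":0.36}
    - {"xyz":[0,0,0.47],"twist":[0,0,0],"gripper":0.36}
    - {"xyz":[0,0,0.53],"twist":[0,0,0],"gripper":0.36}
    - {"xyz":[0,0,0.59],"twist":[0,0,0],"gripper":0.36}
    - {"xyz":[0,0,0.59],"twist":[0,0,0],"gripper":0.36}
    - {"xyz":[0,0,0.59],"twist":[0,0,0],"gripper":0.36}
    - {"xyz":[0,0,0.59],"twist":[0,0,0],"gripper":0.36}
  grip_force: 40

```text
time_s: 9.57
eef_pos: [0.5402, -0.0478, 0.2236]
eef_rot: [[-0.991, 0.132, 0.001], [0.132, 0.991, -0.0], [-0.001, -0.0, -1.0]]
force: [-0.4, -0.2, -0.3]
finger_gap: 0.0596
```

```bash
python3 g.py .5400 -.0475 .22
python3 - <<'E'
from h import *
import cv2
p,d=grab_frame('scene')
cv2.imwrite('pics/g2.png',cv2.resize(p[130:300,180:360],None,fx=3.5,fy=3.5,interpolation=cv2.INTER_CUBIC))
E
```

```text
9.5667 [ 0.5402 -0.0478  0.2236] d tool units [0.001 0.001 0.018] F [-0.4 -0.2 -0.3] T [ 0.02  0.01 -0.04] 0.0596 yaw -7.61 z [ 1.3e-03 -2.0e-04 -1.0e+00]
```

View pics/g2.png

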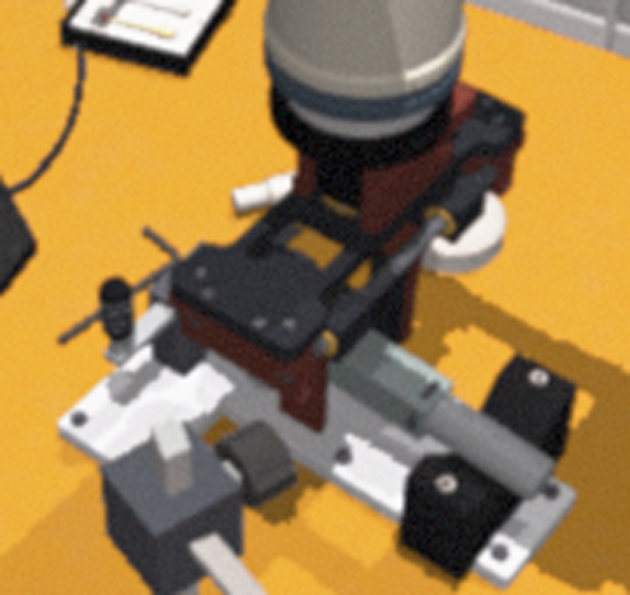

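>>> apply_moves:
  steps:
    - {"xyz":[0,0,0.018],"twist":[0,0,0],"gripper":0.36}
    - {"xyz":[0,0,0.018],"twist":[0,0,0],"gripper":-1}
    - {"xyz":[0,0,0.018],"twist":[0,0,0],"gripper":-1}
    - {"xyz":[0,0,0.018],"twist":[0,0,0],"gripper":-1}
    - {"xyz":[0,0,0.018],"twist":[0,0,0],"gripper":-1}
    - {"xyz":[0,0,0.018],"twist":[0,0,0],"gripper":-1}
    - {"xyz":[0,0,0.018],"twist":[0,0,0],"gripper":-1}
    - {"xyz":[0,0,0.018],"twist":[0,0,0],"gripper":-1}
    - {"xyz":[0,0,0.018],"twist":[0,0,0],"gripper":-1}
  grip_force: 40

```text
time_s: 10.37
eef_pos: [0.5398, -0.0477, 0.2191]
eef_rot: [[-0.991, 0.133, 0.0], [0.133, 0.991, 0.0], [-0.0, 0.0, -1.0]]
force: [-0.0, 0.8, -0.3]
finger_gap: 0.0238
```

```bash
python3 g.py .5400 -.0475 .22
```

```text
10.3667 [ 0.5398 -0.0477  0.2191] d tool units [-0.001  0.001 -0.004] F [-0.   0.8 -0.3] T [ 0.16  0.02 -0.2 ] 0.0238 yaw -7.63 z [ 2.e-04  2.e-04 -1.e+00]
```

>>> apply_moves:
  steps:
    - {"xyz":[0,0,-0.02],"twist":[0,0,0],"gripper":-1}
    - {"xyz":[0,0,-0.04],"twist":[0,0,0],"gripper":-1}
    - {"xyz":[0,0,-0.07],"twist":[0,0,0],"gripper":-1}
    - {"xyz":[0,0,-0.1],"twist":[0,0,0],"gripper":-1}
    - {"xyz":[0,0,-0.14],"twist":[0,0,0],"gripper":-1}
    - {"xyz":[0,0,-0.18],"twist":[0,0,0],"gripper":-1}
    - {"xyz":[0,0,-0.22],"twist":[0,0,0],"gripper":-1}
    - {"xyz":[0,0,-0.26],"twist":[0,0,0],"gripper":-1}
    - {"xyz":[0,0,-0.3],"twist":[0,0,0],"gripper":-1}
    - {"xyz":[0,0,-0.3],"twist":[0,0,0],"gripper":-1}
  grip_force: 40

```text
time_s: 11.2
eef_pos: [0.5402, -0.0479, 0.2817]
eef_rot: [[-0.991, 0.132, 0.004], [0.132, 0.991, -0.001], [-0.004, -0.0, -1.0]]
force: [-0.0, 0.1, -3.8]
finger_gap: 0.0238
```

```bash
python3 g.py .5400 -.0475 .22
python3 - <<'E'
from h import *
import cv2
p,d=grab_frame('scene')
cv2.imwrite('pics/l1.png',cv2.resize(p[130:300,180:360],None,fx=3.5,fy=3.5,interpolation=cv2.INTER_CUBIC))
E
```

```text
11.2 [ 0.5402 -0.0479  0.2817] d tool units [0.002 0.002 0.308] F [-0.   0.1 -3.8] T [ 0.09  0.01 -0.06] 0.0238 yaw -7.61 z [ 3.6e-03 -6.0e-04 -1.0e+00]
```

View pics/l1.png

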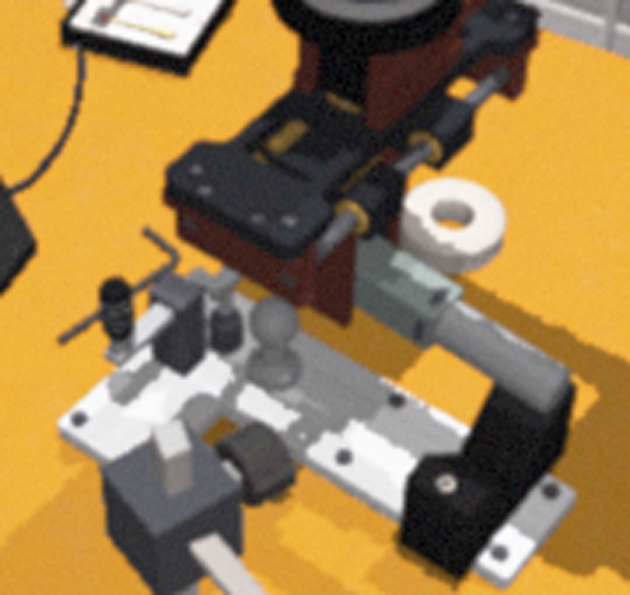

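>>> apply_moves:
  steps:
    - {"xyz":[0,0,-0.06],"twist":[0,0,0],"gripper":-1}
    - {"xyz":[0,0,-0.14],"twist":[0,0,0],"gripper":-1}
    - {"xyz":[0,0,-0.22],"twist":[0,0,0],"gripper":-1}
    - {"xyz":[0,0,-0.3],"twist":[0,0,0],"gripper":-1}
    - {"xyz":[0,0,-0.38],"twist":[0,0,0],"gripper":-1}
    - {"xyz":[0,0,-0.45],"twist":[0,0,0],"gripper":-1}
    - {"xyz":[0,0,-0.5],"twist":[0,0,0],"gripper":-1}
    - {"xyz":[0,0,-0.5],"twist":[0,0,0],"gripper":-1}
    - {"xyz":[0,0,-0.5],"twist":[0,0,0],"gripper":-1}
  grip_force: 40

```text
time_s: 12.0
eef_pos: [0.5399, -0.0478, 0.3793]
eef_rot: [[-0.991, 0.132, 0.001], [0.132, 0.991, -0.0], [-0.001, -0.0, -1.0]]
force: [0.2, -0.0, -4.2]
finger_gap: 0.0241
```

>>> apply_moves:
  steps:
    - {"xyz":[-0.018,0,0],"twist":[0,0.0036,0],"gripper":-1}
    - {"xyz":[-0.036,0,0],"twist":[0,0.0072,0],"gripper":-1}
    - {"xyz":[-0.054,0,0],"twist":[0,0.0108,0],"gripper":-1}
    - {"xyz":[-0.073,0,0],"twist":[0,0.0143,0],"gripper":-1}
    - {"xyz":[-0.073,0,0],"twist":[0,0.0143,0],"gripper":-1}
    - {"xyz":[-0.073,0,0],"twist":[0,0.0143,0],"gripper":-1}
    - {"xyz":[-0.073,0,0],"twist":[0,0.0143,0],"gripper":-1}
    - {"xyz":[-0.073,0,0],"twist":[0,0.0143,0],"gripper":-1}
  grip_force: 40

```text
time_s: 12.67
eef_pos: [0.5542, -0.0497, 0.3791]
eef_rot: [[-0.987, 0.132, -0.089], [0.132, 0.991, 0.012], [0.089, 0.0, -0.996]]
force: [0.6, -0.4, -4.4]
finger_gap: 0.024
```

```bash
python3 g.py .5400 -.0475 .22
python3 - <<'E'
from h import *
import cv2
s=state()
D={}
for n in('scene','top','wrist'):
    p,d=grab_frame(n);cv2.imwrite(f'pics/e1{n}.png',p);np.save(f'e1{n}.npy',d)
E
```

```text
12.6667 [ 0.5542 -0.0497  0.3791] d tool units [0.001 0.002 0.799] F [ 0.6 -0.4 -4.4] T [-0.05 -0.08  0.05] 0.024 yaw -7.61 z [-0.0887  0.0119 -0.996 ]
```

View pics/e1scene.png

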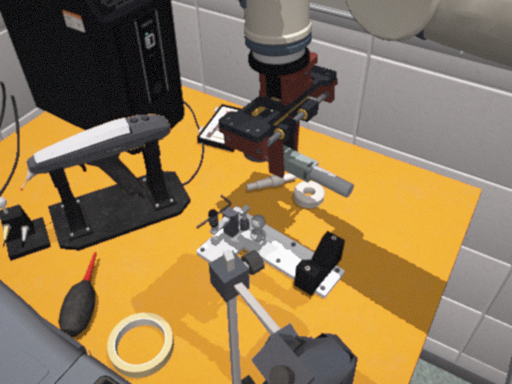

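View pics/e1wrist.png

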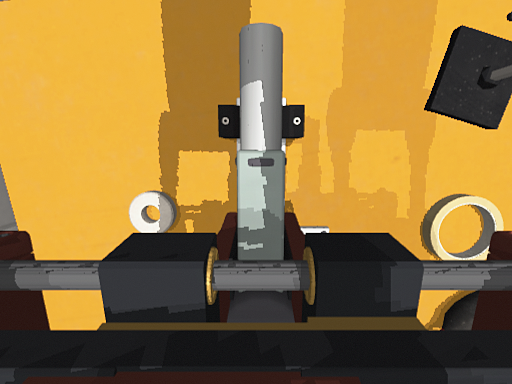

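Run:
```python
from h import *
s=state();d=np.load('e1wrist.npy');c=camera_model('wrist')
T=np.eye(4);T[:3,:3]=s['eef_rot'];T[:3,3]=s['eef_pos'];E=T@c['mount']
def P(u,v):
    z=np.median(d[v-1:v+2,u-1:u+2]);return (E@[(u-c['cx'])/c['fx']*z,-(v-c['cy'])/c['fy']*z,-z,1])[:3]
for v in(40,70,100,130,160,180,200): print(v,P(261,v).round(4))
a,b=P(261,180),P(261,200);print('shank pitch',(b-a)[2]/np.linalg.norm((b-a)[:2]))
a,b=P(261,40),P(261,140);print('tail pitch(+nose up)',(b-a)[2]/np.linalg.norm((b-a)[:2]))
# bystanders moved?
import cv2
x=cv2.imread('pics/scene0.png').astype(int);y=cv2.imread('pics/e1scene.png').astype(int)
for n,i in(('t0','pics/top0.png'),('t1','pics/e1top.png')):
    im=cv2.imread(i)[175:232,272:320];m=((im.min(2)>120)*255).astype(np.uint8);cc=cv2.connectedComponentsWithStats(m);print(n,[(*cc[3][k].round(1),cc[2][k,4]) for k in range(1,cc[0]) if cc[2][k,4]>40])
cv2.imwrite('pics/cmp.png',cv2.resize(np.hstack([cv2.imread('pics/top0.png')[130:280,180:330],cv2.imread('pics/e1top.png')[130:280,180:330]]),None,fx=2.6,fy=2.6))
```

```text
40 [ 0.4399 -0.0344  0.2287]
70 [ 0.453  -0.0362  0.2289]
100 [ 0.4664 -0.0379  0.2288]
130 [ 0.4802 -0.0398  0.2291]
160 [ 0.4944 -0.0417  0.232 ]
180 [ 0.5042 -0.043   0.2303]
200 [ 0.5141 -0.0443  0.2302]
shank pitch -0.009530438394448414
tail pitch(+nose up) 0.005288578622916183
t0 [(np.float64(27.4), np.float64(9.0), np.int32(161)), (np.float64(26.0), np.float64(38.6), np.int32(369))]
t1 [(np.float64(9.8), np.float64(27.3), np.int32(933)), (np.float64(34.9), np.float64(15.5), np.int32(51)), (np.float64(31.3), np.float64(40.0), np.int32(195))]
```

View pics/cmp.png

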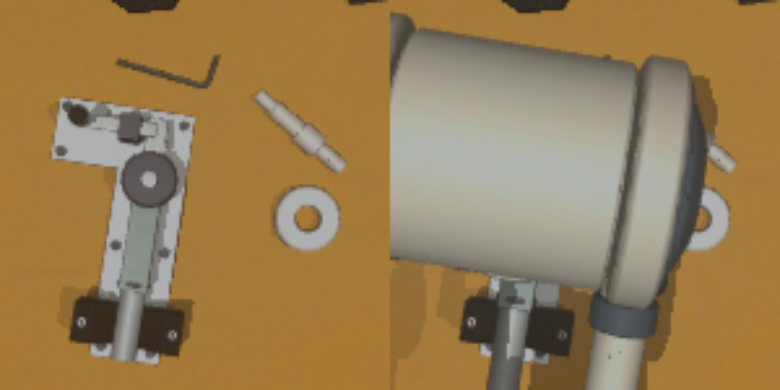

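```bash
python3 g.py .54 -.0475 .22; python3 -c "
from plant import *
print(finish_job())"
```

```text
12.8167 [ 0.5541 -0.0497  0.3793] d tool units [0.    0.002 0.799] F [-0.5 -0.4 -3.1] T [ 0.01 -0.08  0.03] 0.0238 yaw -7.61 z [-0.0885  0.0118 -0.996 ]
the job is handed in; nothing more can be done
None
```

The job is done and handed in at 12.8 s: the tongue is uncoupled, held level in the gripper above the mount, and ready for its socket to be inspected.

- **Latch:** I gripped the knob and drew it about 14 mm until the nose sprang up. I let the latch back home under control before releasing the knob. The picture then showed the knob home and the tongue still up.
- **Tongue:** I gripped the shank at its grip point with 40 N, lifted it straight off the ball, and turned it 0.09 rad to level it.
- **Last checks:**
  - The tongue is level to about 0.01 rad.
  - Its axis is at z ≈ 0.218 m, about 17 cm above the ball centre, with the socket within a few millimetres of directly over the ball.
  - The finger gap is 23.8 mm and the wrist carries about 3–4 N, which fits the tongue's weight.
- **Bystanders:** The ring gauge and stepped shaft look where they lay. The last scene picture shows the hex key in place, but in the top view the arm hid it, along with part of the ring and shaft.
- **Camera disagreement:** The top and scene cameras disagreed by up to about 8 mm at one plate corner. The wrist view agreed with the top view to about 2–3 mm, so I used the top view, and both grasps came out centred.

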